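Hang the inspection lamp and hold the tilting board at its set angle

ROBOT

A 6-joint arm with a two-finger parallel gripper is mounted at the origin on a cart in front of the work surface, level with it; the furniture and walls round the work are solid. World frame = base frame: x ahead of the robot, y to its left, z up, the work surface at z = 0. Lengths are in m, angles in rad, forces in N, time in s.
With the tool pointing down it reaches from about 0.35 to 0.8 m from the base axis. Payload 7.3 kg.
Tool frame: the origin (TCP) lies between the finger pads; the fingertips stand 25 mm ahead of it and the grasp point (between the pads) lies 6 mm ahead of it (r.tip_extent is the distance from the TCP to the fingertips, in m); z points along the fingers, y is the line along which they close (so a half turn about z gives the same grasp; the last joint's range is limited). The gripper opens to 85 mm and grips with 20 to 120 N. Pads are 22 mm wide; open, the fingers measure 114 mm over their backs; the gripper's body (76 mm by 85 mm) begins 54 mm behind the grasp point. The pads swing forward as they close: fully open they stand 13 mm farther back than shut.
Start: joints at [-1.359, 0.342, 1.524, -0, 1.275, -0.146], TCP at [0.184, -0.492, 0.256] pointing down, gripper open.
Joint ranges: [-2.53, 2.53], [-0.77, 2.02], [0.04, 2.7], [-1, 4.14], [0.28, 2.66], [-3.11, 3.11]. Speed limits (rad/s): [2.57, 2.57, 3.14, 3.14, 3.14, 3.14].

INTERFACE

Orientations are given as a unit quaternion [x, y, z, w].
In Python, from workcell import r, command_gripper, optics gives the robot as it stands. The module is installed in compiled form; this text tells all that it offers. Calls block until the motion is done:
- r.reach(position, orientation): joint-space move of the TCP to a pose.
- r.move_straight(position, orientation=None, speed=0.15, max_force=None): straight line of the TCP; orientation=None keeps the orientation; speed is the mean speed in m/s. With max_force (N) it stops when the force on the tool has changed by that much, and returns True; else False.
- r.movej(angles): joint-space move.
- command_gripper(opening, force=None): finger opening in m; force is the grip in N (None keeps the last); returns when the fingers have stopped.
- r.hold(seconds).
- r.solve_ik(position, orientation): joint angles nearest the present ones, or None.
- r.read_state(): the state.
- optics.get_image(name): name is "scene" or "top"; returns (picture, depth): 480x640x3 uint8, red, green, blue; 480x640 float32, m along the optical axis (not along the pixel's ray), 0 where there is no reading.
- optics.camera_model(name): a dict with "K" (3x3 intrinsics, pixels), "k1" (the pictures are not rectified: a ray, as slopes to the right and down, at radius r is drawn at 1 + k1 r^2 times it, then the intrinsics apply), "R" (3x3) and "t" (3): a world point X has camera coordinates R X + t. Camera axes: x right, y down, z forward; pixel columns grow to the right and rows downward; lengths in m; the calibration is good to about 2 mm. A picture is of the moment at which its call begins. camera_model takes no time and is no camera call.
A pose or a line that the arm cannot do raises r.PlanningError and nothing moves.
- r.finish_job(): hands the job in; it is judged then, once.
The state is a dict: "time_s": time; "joint_positions": joint angles; "dq": joint speeds; "tau": joint torques, N m; "eef_pos": TCP position; "eef_rot": TCP orientation; "contact_force": force on the tool from outside, world axes, zero at the start; "torque": the same for the moment, N m; "grip_width": finger opening in m; "grip_force": force on a finger pad.
Only numpy, scipy, OpenCV 4.12 (cv2) and the standard library are available. Lean on these libraries where they do the work, as an engineer would, in place of code of your own. Each camera call takes 0.05 s, during which the arm holds its last target. There are 200 camera calls.

TASK

We are going to inspect the carved frame sample under the lamp. Hang the cordless lamp by its handle on the hook of the lamp stand and let go of it; then swing up the hinged board, which has a steel handle, until it is parallel with the brass pointer at its side, and finish while still gripping or propping it motionless at that angle with the fingers (it falls flat if let go). Do not shift the pointer, and leave the other things on the worktop where they are.

Things in the scene. Friction and masses are not known exactly. Their poses are not given: they have to be found in the camera images.
- lamp_handle (a point): Middle of the lamp's handle: a level rubber grip with flat sides, 18 mm wide (x), 20 mm tall, 92 mm long along this point's y; 146 mm above the lamp's underside, z up. Wire arms at y = +-50 mm join it to the body; the opening under the grip is 66 mm high and 90 mm wide. It can be held off its middle, leaving the middle free for the hook.
- lamp: Cordless lamp: loose round black and white lantern, about 0.22 kg (varies), standing at the front right. Body 72 mm across and 70 mm tall, handle centred above it. Origin: centre of the underside; z up, handle along y; alike after a half turn.
- hook_seat (a point): Where the middle of the lamp's handle comes to rest, 210 mm above the worktop. The hook is an 8 mm steel rod running along this point's x and bent to a vee: its top edge is 17 mm below this point at x = 0 and rises at 35 degrees both ways to 7 mm above it at the free end (x = -36 mm). -x points towards the robot, z up. The handle lies across the rod, along y.
- stand: Fixed lamp stand; origin on the worktop straight below hook_seat, same axes. Behind the vee, from x = +38 mm, the rod runs on (top edge 9 mm above hook_seat) to the post (x = +85 mm, 15 mm thick; round foot 84 mm across).
- flap_hinge (a point): Middle of the hinge line of the fixed tilting easel, 40 mm above the worktop (a seam near the middle of the worktop makes its right half 4 mm higher). Hinge line along this point's y; the board, when flat, lies along +x, away from the robot; z up. Plywood base under the board 200x160 mm, 12 mm thick.
- flap_handle (a point): Middle of the board's steel handle: round bar 12 mm thick, 100 mm long along the hinge direction (y), 240 mm from the hinge line, on two 12 mm rods at y = +-50 mm, in the board's plane. x points away from the hinge. Board flat: bar axis 36 to 40 mm above the bare worktop, free all round; 44 mm clear between bar and board edge.
- flap (a joint): Angle of the hinged board (rad): 0 flat, growing as its far edge swings up and towards the robot, at most 1.3. Wood, 12 mm thick, from 10 to 190 mm from the hinge, 158 mm wide, a carved frame sample on top up to 23 mm above its mid-plane; about 0.45 kg (varies). Turns easily: falls flat when let go.
- pointer (a joint): Angle of the brass pointer (rad) above level, in the same sense as joint flap: the marked angle, between 0.45 and 0.85. The pointer is clamped and must not be pushed.
- pointer_tip (a point): Tip of the brass pointer: a flat bar 5x8 mm at the -y (right) side of the easel, 101 mm from the board's middle, outside a steel arc with tick marks; 130 mm long from the hinge line, so its tip stands up to 140 mm above the worktop. x along the pointer, towards its tip.
- block: cork sanding block, 65x101x32 mm, left of the easel. To be left alone; origin at the centre of its underside.
- driver: green-handled screwdriver lying behind the easel, 172 mm long. To be left alone; origin at the centre of its underside.
- pot: small round pot with a lid, 58 mm across, 50 mm tall, at the front left. To be left alone; origin at the centre of its underside.
- measure: tape measure, 35x70x60 mm, at the front right. To be left alone; origin at the centre of its underside.

How it is judged:
On the way, in this order (a step that is already met when the one before it is completed fails the run):
1. the lamp hangs by its handle on the hook, let go, with the board still flat (distance between lamp_handle and hook_seat below 0.045 m and x of lamp_handle in the frame of hook_seat between -0.015 and 0.015 m and height (world z) of lamp_handle above 0.195 m and contact force between lamp and stand above 1 N and angle between lamp_handle's own z axis and vertical below 0.35 rad and contact force between the fingers and lamp below 0.05 N and value of joint flap below 0.1 rad), for 0.3 s.
2. the board is lifted by the gripper (value of joint flap above 0.3 rad and contact force between the fingers and flap above 0.5 N), for 0.1 s.
At the end, for the whole second after the job is handed in: Lamp hangs by its handle on the hook (handle middle within 45 mm of the seat, tilt under 20 deg, under 0.08 m/s), not touched by the fingers; board within 0.07 rad of the pointer's angle, still (under 0.05 rad/s), held by the fingers (over 0.5 N) (distance between lamp_handle and hook_seat below 0.045 m and x of lamp_handle in the frame of hook_seat between -0.015 and 0.015 m and height (world z) of lamp_handle above 0.195 m and contact force between lamp and stand above 1 N and angle between lamp_handle's own z axis and vertical below 0.35 rad and contact force between the fingers and lamp below 0.05 N and linear speed of lamp below 0.08 m/s and angle between the x axis of flap_handle and the x axis of pointer_tip, either way round below 0.07 rad and value of joint flap above 0.35 rad and velocity of joint flap between -0.05 and 0.05 rad/s and contact force between the fingers and flap above 0.5 N and contact force between lamp and flap below 0.1 N); the arm keeps its last pose, push and grip.
It fails at once if the pointer is shifted more than 5 mm (distance of pointer_tip from where it was at the start of the episode above 0.005 m).
It fails at once if another thing on the worktop is shifted more than 30 mm (distance of any of block, driver, pot, measure from where it was at the start of the episode above 0.03 m).
It also fails if it takes over 54 s, if anything falls off the work surface, if the arm or the gripper's body presses on something with over 40 N, if the wrist force passes 120 N, or if a joint passes its speed limit or range.

## Working session

There is one attempt and no reset: what is moved stays moved. The work goes in short steps, each a Python script; the robot and the scene stay as the last script left them, time stands still between calls to the robot, and variables do not carry over. Pictures are saved under pics/ and viewed, at most 10 in all, crops included, and the job is handed in when it is done.

```bash
mkdir -p pics
cat > h.py <<'E'
import numpy as np, cv2
from workcell import r, command_gripper, optics
def grab(n):
    im,d=optics.get_image(n); np.savez(f'{n}.npz',im=im,d=d); return im,d
def ray(n,u,v):
    m=optics.camera_model(n);K=np.array(m['K']);k1=m['k1']
    p=np.array([(u-K[0,2])/K[0,0],(v-K[1,2])/K[1,1]]);q=p.copy()
    for _ in range(20): q=p/(1+k1*(q@q))
    return q
def at_depth(n,u,v,z):
    m=optics.camera_model(n);q=ray(n,u,v)
    return np.array(m['R']).T@(z*np.array([q[0],q[1],1])-np.array(m['t']))
def at_plane(n,u,v,h):
    m=optics.camera_model(n);R=np.array(m['R']);o=-R.T@np.array(m['t']);q=ray(n,u,v)
    dd=R.T@np.array([q[0],q[1],1]);return o+dd*(h-o[2])/dd[2]
def cloud(n,d):
    m=optics.camera_model(n);K=np.array(m['K']);R=np.array(m['R']);t=np.array(m['t'])
    v,u=np.mgrid[:480,:640];p=np.stack([(u-K[0,2])/K[0,0],(v-K[1,2])/K[1,1]],-1);q=p.copy()
    for _ in range(20): q=p/(1+m['k1']*(q**2).sum(-1,keepdims=True))
    X=np.concatenate([q,np.ones_like(q[...,:1])],-1)*d[...,None]
    return (X-t)@R
E
python3 - <<'E'
from h import *
for n in('scene','top'):
    im,d=grab(n);cv2.imwrite(f'pics/{n}0.png',im[...,::-1]);m=optics.camera_model(n);print(n,-np.array(m['R']).T@m['t'],m['k1'],m['K'],(d>0).mean())
print(r.read_state()['time_s'],r.read_state()['contact_force'])
E
```

```text
scene [ 1.6013096  -0.72655388  0.81298122] -0.011291406891692035 [[475.72655578   0.         315.07546939]
 [  0.         475.72655578 237.77775351]
 [  0.           0.           1.        ]] 0.9953580729166667
top [ 0.41983717 -0.078155    1.31848343] -0.11660282603735464 [[469.76069708   0.         332.01212728]
 [  0.         469.76069708 247.28714513]
 [  0.           0.           1.        ]] 0.9960026041666666
0.1 [-0.45942564  0.68911767  0.28792166]
```

View pics/scene0.png

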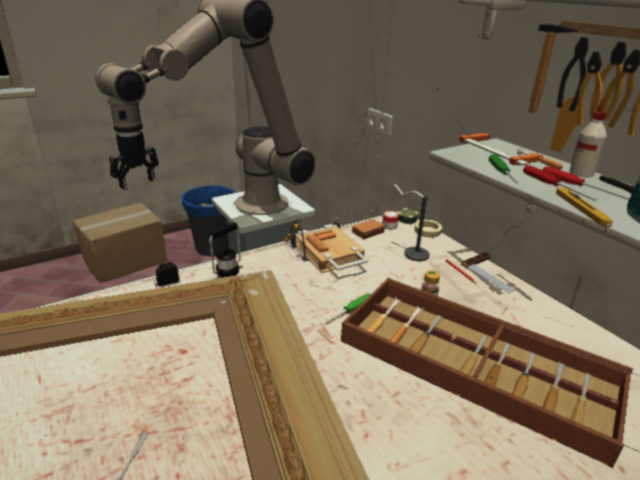

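View pics/top0.png

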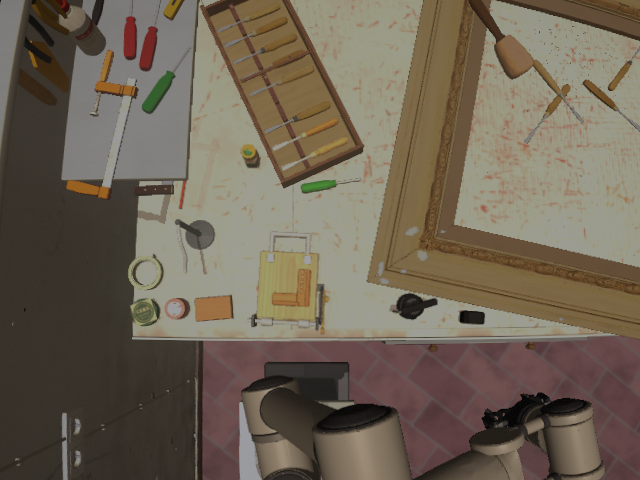

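The scene view shows the lamp at (227,255), the easel at (333,248) and the stand at (418,225). In the top view they are at (412,306), (290,285) and (200,235). I'll zoom in next.

Run:
```python
from h import *
a=np.load('top.npz');b=np.load('scene.npz')
t=cv2.resize(a['im'][170:345,130:490],None,fx=2.2,fy=2.2,interpolation=cv2.INTER_CUBIC)
s=cv2.resize(b['im'][175:285,190:450],None,fx=3,fy=3,interpolation=cv2.INTER_CUBIC)
cv2.imwrite('pics/t1.png',t[...,::-1]);cv2.imwrite('pics/s1.png',s[...,::-1])
C=cloud('top',a['d']);S=cloud('scene',b['d'])
np.set_printoptions(precision=4,suppress=True)
print('tabL',C[290,235],'tabR',C[290,350],C[320,390])
def show(C,u0,u1,v0,v1,z0,z1,nm):
    P=C[v0:v1,u0:u1].reshape(-1,3);P=P[(P[:,2]>z0)&(P[:,2]<z1)]
    if len(P):print(nm,len(P),'mean',P.mean(0),'min',P.min(0),'max',P.max(0))
show(C,385,445,285,325,.12,.2,'lamp handle top');show(C,385,445,285,325,.05,.09,'lamp body top')
show(S,200,250,215,285,.12,.2,'lamp handle scene');show(S,200,250,215,285,.02,.08,'lamp body scene')
show(C,165,220,210,280,.15,.35,'stand top');show(S,385,440,175,260,.15,.35,'stand scene')
show(C,185,220,215,255,.002,.05,'foot top')
show(C,268,315,228,258,.02,.06,'flap handle top');show(S,320,375,245,280,.02,.06,'fh scene')
show(C,255,325,245,325,.03,.1,'board top')
```

```text
tabL [ 0.4579  0.1745 -0.0049] tabR [ 0.4573 -0.1488  0.0026] [ 0.3731 -0.2601  0.0012]
lamp handle top 284 mean [ 0.4134 -0.3108  0.1579] min [ 0.3954 -0.3615  0.1295] max [ 0.432  -0.2619  0.1651]
lamp body top 255 mean [ 0.4148 -0.3084  0.0708] min [ 0.3827 -0.3404  0.0561] max [ 0.4413 -0.2602  0.0829]
lamp handle scene 251 mean [ 0.4198 -0.3157  0.1497] min [ 0.3968 -0.3638  0.1201] max [ 0.4403 -0.2625  0.1605]
lamp body scene 828 mean [ 0.4617 -0.3287  0.0492] min [ 0.3887 -0.4237  0.0201] max [ 0.5962 -0.2619  0.0799]
stand top 222 mean [0.5688 0.2671 0.2023] min [0.4959 0.2509 0.1505] max [0.6223 0.2824 0.22  ]
stand scene 333 mean [0.5107 0.3713 0.18  ] min [0.347  0.2495 0.15  ] max [0.6261 0.486  0.2178]
foot top 717 mean [0.6142 0.2725 0.0111] min [0.5588 0.2199 0.002 ] max [0.6716 0.3211 0.0495]
flap handle top 559 mean [0.5768 0.0165 0.0445] min [ 0.5451 -0.0492  0.036 ] max [0.616  0.0761 0.0561]
fh scene 799 mean [0.5546 0.0125 0.0423] min [ 0.4859 -0.0618  0.0201] max [0.622  0.0992 0.0599]
board top 4292 mean [0.4633 0.0214 0.048 ] min [ 0.365  -0.0762  0.0309] max [0.58   0.1119 0.0995]
```

View pics/t1.png

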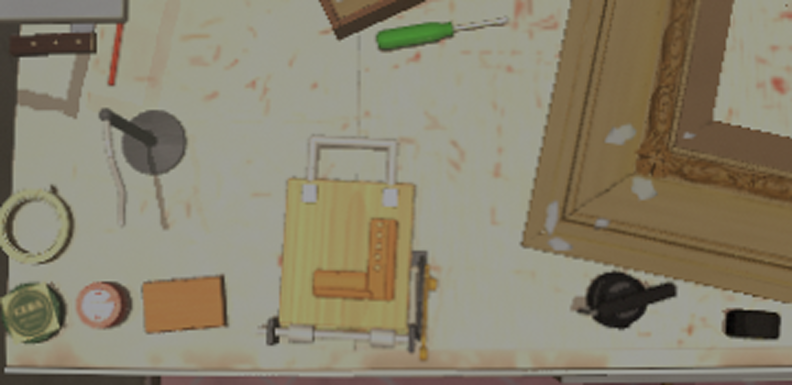

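View pics/s1.png

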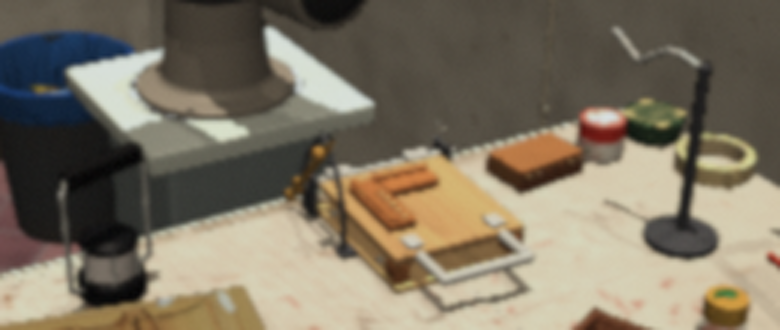

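Top crop: the hook rod runs from post top (107,115) to its tip at (122,225), and the foot is centred at (155,142). The lamp handle is the dark bar from (590,312) to (675,290), and the brass pointer is at (428,300). Scene crop: hook tip (615,28), vee (640,57), post top (705,66), pointer (290,195)–(325,145). Next I'll compute the poses.

Run:
```python
from h import *
np.set_printoptions(precision=4,suppress=True)
a=np.load('top.npz');b=np.load('scene.npz')
C=cloud('top',a['d']);S=cloud('scene',b['d']);ti=a['im'].astype(int);si=b['im'].astype(int)
def pts(n,mask,h):
    v,u=np.nonzero(mask);return np.array([at_plane(n,x,y,h) for x,y in zip(u,v)])
def win(u0,u1,v0,v1):
    m=np.zeros((480,640),bool);m[v0:v1,u0:u1]=1;return m
# lamp handle
for n,X,w,h,z in(('top',C,win(380,450,280,330),.160,.15),('scene',S,win(200,255,210,285),.152,.138)):
    m=w&(X[...,2]>z)&(X[...,2]<.18);v,u=np.nonzero(m)
    P=pts(n,m,h);q=P[:,:2].astype(np.float32);print(n,len(P),'lamp handle rect',cv2.minAreaRect(q),'cloud mean',X[m].mean(0),'z med',np.median(X[m][:,2]))
# stand foot
m=win(180,225,212,258)&(C[...,2]<.02)&(ti.max(-1)<130)
P=pts('top',m,.005);print('foot',cv2.minEnclosingCircle(P[:,:2].astype(np.float32)),len(P))
# rod
m=win(165,205,205,285)&(C[...,2]>.17)
P=C[m];P=P[np.argsort(P[:,0])]
for i in range(0,len(P),max(1,len(P)//24)): print(P[i],end=' ')
print()
for p,h in(((178.6,222.3),.219),((185.5,272.3),.217)): print('rod',at_plane('top',*p,h))
m=win(390,440,175,262)&(S[...,2]>.04)&(np.abs(S[...,1]-.27)<.06)&(S[...,0]>.4);P=S[m];pp=P[(P[:,2]<.19)];print('post scene',pp.mean(0),pp.min(0),pp.max(0),len(pp))
for p in((395,184.5),(403.3,194),(414,191),(425,197)):
    j=np.round(p).astype(int);print('sc',at_plane('scene',*p,.21),S[j[1]-1:j[1]+2,j[0]-1:j[0]+2].reshape(-1,3)[4])
# flap handle: bar, board
m=win(262,318,228,260)&(C[...,2]>.028)&(C[...,2]<.07)&(ti.min(-1)>0)&(C[...,0]>.592);P=C[m];print('bar',len(P),P.mean(0),P.min(0),P.max(0),np.polyfit(P[:,1],P[:,0],1))
hsv=cv2.cvtColor(a['im'],cv2.COLOR_RGB2HSV)
m=win(250,325,245,330)&(C[...,2]>.03)&(C[...,2]<.09)&(hsv[...,1]>70)
q=C[m][:,:2].astype(np.float32);print('board rect',cv2.minAreaRect(q),np.median(C[m][:,2]))
# brass
hs=cv2.cvtColor(b['im'],cv2.COLOR_RGB2HSV)
for n,X,w,H in(('top',C,win(317,332,280,338),hsv),('scene',S,win(280,305,215,248),hs)):
    m=w&(H[...,0]>8)&(H[...,0]<28)&(H[...,1]>110)
    P=X[m];P=P[np.argsort(P[:,0])];print(n,'brass',len(P));print(P[::max(1,len(P)//12)]); v,u=np.nonzero(m);print(u.min(),u.max(),v.min(),v.max())
```

```text
top 268 lamp handle rect ((0.413579523563385, -0.31056031584739685), (0.018357882276177406, 0.09342900663614273), 15.870463371276855) cloud mean [ 0.4136 -0.312   0.1587] z med 0.15881215053191206
scene 226 lamp handle rect ((0.42030400037765503, -0.3170759081840515), (0.04181845113635063, 0.11220838874578476), 16.684921264648438) cloud mean [ 0.4201 -0.3156  0.1519] z med 0.15337914148926254
foot ((0.6057248711585999, 0.2927280366420746), 0.06060250476002693) 649
[ 0.4198 -0.0782  1.3185] [ 0.4198 -0.0782  1.3185] [0.4985 0.2573 0.2166] [0.5037 0.2546 0.2101] [0.5088 0.2534 0.2065] [0.514  0.2551 0.2013] [0.5217 0.2617 0.1965] [0.5294 0.2632 0.1922] [0.5362 0.2645 0.1969] [0.5411 0.2647 0.1966] [0.5475 0.265  0.2047] [0.5524 0.2628 0.2042] [0.5586 0.2702 0.2126] [0.5635 0.2657 0.2122] [0.5703 0.2675 0.215 ] [0.5798 0.2698 0.2164] [0.5876 0.2738 0.2126] [0.5996 0.2739 0.2138] [0.6071 0.2745 0.2128] [0.6097 0.2725 0.2115] [0.612  0.2723 0.2125] [0.6136 0.2704 0.2028] [0.6158 0.2754 0.2187] [0.6183 0.2713 0.1755] [0.6222 0.2735 0.2099] 
rod [0.6125 0.2713 0.219 ]
rod [0.493 0.251 0.217
[... 555 characters left out ...]
2]
 [ 0.3455 -0.0705  0.0286]
 [ 0.3542 -0.0706  0.041 ]
 [ 0.3708 -0.0707  0.0543]
 [ 0.3845 -0.0735  0.0701]
 [ 0.3953 -0.0735  0.0832]
 [ 0.4058 -0.0736  0.0922]
 [ 0.4187 -0.0737  0.1065]
 [ 0.4288 -0.0788  0.122 ]
 [ 0.4314 -0.0737  0.118 ]
 [ 0.4364 -0.0788  0.1209]
 [ 0.4436 -0.0733  0.0038]
 [ 0.4537 -0.0763  0.1361]]
321 327 290 333
scene brass 144
[[ 0.1101  0.0555 -0.1134]
 [ 0.3463 -0.0762  0.016 ]
 [ 0.3621 -0.073   0.0307]
 [ 0.3744 -0.0756  0.0374]
 [ 0.3813 -0.0412  0.0081]
 [ 0.3876 -0.0751  0.055 ]
 [ 0.3942 -0.0485  0.0435]
 [ 0.3999 -0.0743  0.0719]
 [ 0.4066 -0.0517  0.0429]
 [ 0.4239 -0.0539  0.0445]
 [ 0.4366 -0.0798  0.1195]
 [ 0.4427 -0.0759  0.1178]]
285 304 223 247
```

Top view: lamp handle at (0.4136, -0.3106), z≈0.15, yaw 15.9°, 18×93 mm, which agrees with the given sizes. The rod's tip-to-post distance is 122 mm at yaw ≈9.5°, which puts the seat at about (0.530, 0.260). I'll grasp the lamp now.

```bash
cat >> h.py <<'E'
from scipy.spatial.transform import Rotation as Ro
def quat(y,z):
    y=np.array(y,float);z=np.array(z,float);y/=np.linalg.norm(y);z/=np.linalg.norm(z)
    return Ro.from_matrix(np.stack([np.cross(y,z),y,z],1)).as_quat()
def down(deg,s=1): t=np.radians(deg);return quat([s*np.cos(t),s*np.sin(t),0],[0,0,-1])
E
python3 - <<'E'
from h import *
np.set_printoptions(precision=3,suppress=True)
L=np.array([.4140,-.3110]);th=15.9;t=np.radians(th);yh=np.array([-np.sin(t),np.cos(t)])
g=L+.026*yh
S=np.array([.530,.260]);t2=np.radians(9.5);gs=S+.026*np.array([-np.sin(t2),np.cos(t2)])
q0=np.array(r.read_state()['joint_positions'])
for s in(1,-1):
    print(s,np.array(r.solve_ik([*g,.30],down(th,s))),np.array(r.solve_ik([*gs,.25],down(9.5,s))))
s=min((1,-1),key=lambda s:abs(np.array(r.solve_ik([*g,.30],down(th,s)))[5]-q0[5])+abs(np.array(r.solve_ik([*gs,.25],down(9.5,s)))[5]))
print('s',s)
q=down(th,s)
command_gripper(.085,60)
r.reach([*g,.27],q)
r.move_straight([*g,.156],q,speed=.12,max_force=8)
command_gripper(.0,50); st=r.read_state();print(st['grip_width'],st['grip_force'],st['eef_pos'],st['contact_force'])
if st['grip_width']>.012:
    r.move_straight([*g,.36],q,speed=.15)
    st=r.read_state();print(st['grip_width'],st['contact_force'],st['torque'],st['time_s'])
im,d=grab('scene');X=cv2.resize(im[150:300,150:350],None,fx=3,fy=3);cv2.imwrite('pics/g.png',X[...,::-1])
E
```

```text
1 [-0.767  0.259  1.52  -0.     1.363 -1.044] [ 0.37   0.482  1.321 -0.     1.338  0.204]
-1 [-0.767  0.259  1.52  -0.     1.363  2.097] [ 0.37   0.482  1.321 -0.     1.338 -2.938]
s 1
0.017210183770576034 49.46351945400238 [ 0.407 -0.286  0.156] [-0.655  1.415  3.484]
0.01736439163089141 [ 0.32  -0.482 -2.175] [0.071 0.038 0.035] 4.7
```

View pics/g.png

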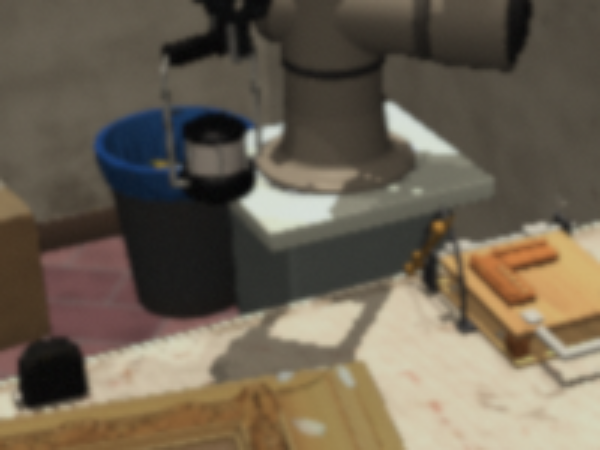

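The lamp hangs upright in the grip, with its handle at crop (165–260, 40) and body at (218,155). I'll carry it to the hook.

Run:
```python
from h import *
np.set_printoptions(precision=4,suppress=True)
S=np.array([.530,.260]);t=np.radians(9.5);xh=np.array([np.cos(t),np.sin(t)]);yh=np.array([-xh[1],xh[0]])
q=down(9.5);p=lambda x,z:[*(S+x*xh+.026*yh),z+.006]
r.reach(p(-.11,.37),q)
r.move_straight(p(-.11,.241),q,speed=.2)
print('hit',r.move_straight(p(0,.241),q,speed=.1,max_force=6))
r.hold(.3)
im,d=grab('scene');cv2.imwrite('pics/h1.png',cv2.resize(im[140:290,330:530],None,fx=3,fy=3)[...,::-1])
st=r.read_state();print(st['contact_force'],st['eef_pos'],st['time_s'],st['grip_width'])
im,d=grab('top')
```

```text
hit False
[-0.25    0.3898 -2.6939] [0.5256 0.2857 0.2472] 9.1417 0.017461216009123898
```

View pics/h1.png

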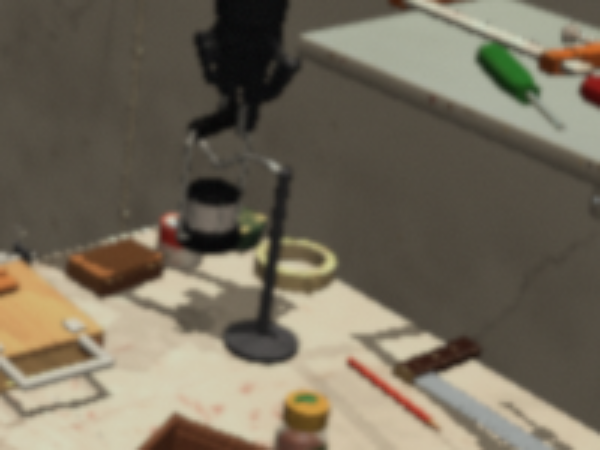

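The handle sits over the vee (crop (220,160)), with the rod passing through the opening. I'll lower and release.

Run:
```python
from h import *
np.set_printoptions(precision=4,suppress=True)
q=down(9.5);st=r.read_state();x,y,z=st['eef_pos'];f0=np.array(st['contact_force'])
print('hit',r.move_straight([x,y,.212],q,speed=.04,max_force=5))
st=r.read_state();print(st['eef_pos'],st['contact_force']-f0)
command_gripper(.04)
r.hold(.3);st=r.read_state();print(st['contact_force'])
command_gripper(.06)
r.move_straight([x,y,.34],q,speed=.12)
r.hold(.4)
im,d=grab('scene');cv2.imwrite('pics/h2.png',cv2.resize(im[140:290,330:530],None,fx=3,fy=3)[...,::-1])
im,d=grab('top');print(r.read_state()['time_s'])
```

```text
hit True
[0.5262 0.2856 0.2154] [ 4.8885 -0.1477  1.4227]
[ 0.5755 -0.124  -0.2663]
12.6
```

View pics/h2.png

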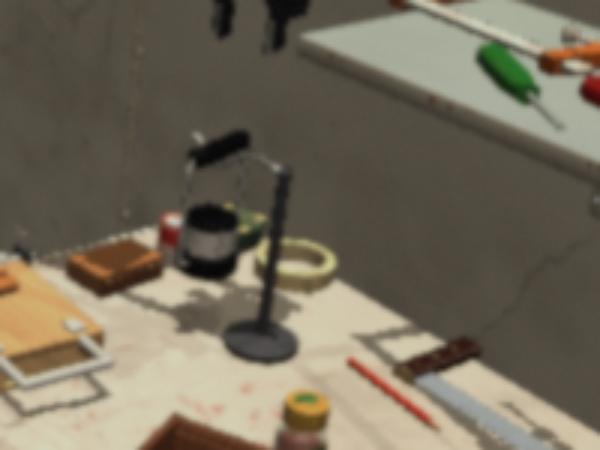

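The lamp hangs freely on the hook: handle at crop (220,147), body upright at (210,240). Next I'll measure the hang, the pointer angle and the flap handle.

Run:
```python
from h import *
np.set_printoptions(precision=4,suppress=True)
from scipy.optimize import least_squares
fr={n:np.load(f'{n}.npz') for n in('top','scene')}
Cl={n:cloud(n,fr[n]['d']) for n in fr}
S=np.array([.530,.260]);t=np.radians(9.5);xh=np.array([np.cos(t),np.sin(t)])
for n in fr:
    X=Cl[n];dk=fr[n]['im'].max(-1)<60
    m=dk&(X[...,2]>.19)&(X[...,2]<.235)&(np.abs(X[...,0]-.53)<.05)&(np.abs(X[...,1]-.26)<.07)
    P=X[m]; print(n,'lamp handle',len(P),P.mean(0) if len(P) else '', P[:,2].max() if len(P) else '', (P.mean(0)[:2]-S)@xh, cv2.minAreaRect(P[:,:2].astype(np.float32)))
    H=cv2.cvtColor(fr[n]['im'],cv2.COLOR_RGB2HSV)
    m=(H[...,0]>8)&(H[...,0]<28)&(H[...,1]>110)&(X[...,1]>-.09)&(X[...,1]<-.065)&(X[...,0]>.34)&(X[...,0]<.5)&(X[...,2]>.03)&(X[...,2]<.15)
    P=X[m][:,[0,2]]
    vx,vz,x0,z0=cv2.fitLine(P.astype(np.float32),cv2.DIST_HUBER,0,.01,.01).ravel();print('pointer',len(P),np.arctan(vz/vx),'z at .36',z0+vz/vx*(.36-x0),P.max(0), 'y',np.median(X[m][:,1]))
    v,u=np.nonzero(m);c=np.c_[u,v].astype(np.float32);a=cv2.fitLine(c,cv2.DIST_HUBER,0,.01,.01).ravel();s=(c-a[2:])@a[:2];e=[a[2:]+a[:2]*s.min(),a[2:]+a[:2]*s.max()];print('px ends',e)
    fr[n]=None;globals()['L_'+n]=(a,e)
# plane-plane intersection (two-view line)
N=[]
for n,(a,e) in(('top',L_top),('scene',L_scene)):
    p0,p1=[at_plane(n,*k,.05)for k in e];m=Cl;mm=optics.camera_model(n);o=-np.array(mm['R']).T@np.array(mm['t'])
    N.append(np.cross(p0-o,p1-o))
d=np.cross(*N);d/=np.linalg.norm(d);print('dir',d,'elev',np.arctan2(abs(d[2]),np.hypot(d[0],d[1])))
X=Cl['top'];P=X[225:262,262:320].reshape(-1,3);P=P[(P[:,0]>.597)&(P[:,2]>.025)&(P[:,2]<.06)];print('bar',P.mean(0),np.median(P,0),cv2.minAreaRect(P[:,:2].astype(np.float32)))
X=Cl['scene'];P=X[235:290,310:380].reshape(-1,3);P=P[(P[:,0]>.585)&(P[:,2]>.025)&(P[:,2]<.06)&(P[:,0]<.63)];print('bar sc',P.mean(0),np.median(P,0),cv2.minAreaRect(P[:,:2].astype(np.float32)))
```

```text
top lamp handle 300 [0.5314 0.2552 0.2171] 0.22487646715812987 0.0005575077815238191 ((0.5330691337585449, 0.25765541195869446), (0.021417073905467987, 0.09183209389448166), 10.92586612701416)
pointer 60 0.8250604 z at .36 0.041410703 [0.4536 0.1393] y -0.07369418998370811
px ends [array([321.8063, 327.9858], dtype=float32), array([324.5947, 290.0437], dtype=float32)]
scene lamp handle 147 [0.5394 0.2546 0.2101] 0.21970968738955615 0.008395220242506104 ((0.5364751815795898, 0.2571495771408081), (0.02185729891061783, 0.09232202172279358), 8.74463176727295)
pointer 76 0.79146266 z at .36 0.028675355 [0.4718 0.1324] y -0.0747793677046979
px ends [array([287.6516, 240.4637], dtype=float32), array([299.171 , 221.4965], dtype=float32)]
dir [ 0.6222 -0.0491  0.7813] elev 0.8967553174498284
bar [0.6081 0.0172 0.0439] [0.6086 0.0193 0.0442] ((0.6071192622184753, 0.017073798924684525), (0.11056122928857803, 0.01814212277531624), 89.81676483154297)
bar sc [0.6102 0.0145 0.0407] [0.6128 0.0136 0.0414] ((0.605661153793335, 0.01614348590373993), (0.03532134369015694, 0.11116495728492737), 0.9502062797546387)
```

The lamp's x offset is within a few mm of the seat. The pointer estimates are scattered (0.76–0.83), so I'll zoom in on it.

Run:
```python
from h import *
np.set_printoptions(precision=4,suppress=True)
a=np.load('top.npz');b=np.load('scene.npz')
f=8
A=cv2.resize(a['im'][282:340,305:345],None,fx=10,fy=10,interpolation=cv2.INTER_NEAREST)
B=cv2.resize(b['im'][212:256,276:312],None,fx=11,fy=13.18,interpolation=cv2.INTER_NEAREST)
cv2.imwrite('pics/z.png',np.hstack([A,cv2.resize(B,(396,580),interpolation=cv2.INTER_NEAREST)])[...,::-1])
C=cloud('top',a['d']);
H=cv2.cvtColor(a['im'],cv2.COLOR_RGB2HSV)
for v in range(286,336,2):
    k=[u for u in range(317,333) if H[v,u,1]>110 and 8<H[v,u,0]<28 and C[v,u,1]<-.06]
    if k: print(v,k[0],k[-1],C[v,k[len(k)//2]],C[v,k[-1]])
D=cloud('scene',b['d']);H=cv2.cvtColor(b['im'],cv2.COLOR_RGB2HSV)
for v in range(214,254,2):
    k=[u for u in range(276,312) if H[v,u,1]>110 and 8<H[v,u,0]<28 and -.1<D[v,u,1]<-.06]
    if k: print(v,k[0],k[-1],D[v,k[len(k)//2]],D[v,k[-1]])
```

```text
290 323 324 [ 0.4536 -0.0763  0.1393] [ 0.4536 -0.0763  0.1393]
292 323 324 [ 0.4487 -0.0763  0.1344] [ 0.4487 -0.0763  0.1344]
294 323 324 [ 0.4437 -0.0763  0.133 ] [ 0.4437 -0.0763  0.133 ]
296 323 325 [ 0.4389 -0.0763  0.1241] [ 0.4388 -0.0788  0.1271]
298 323 327 [ 0.4339 -0.0788  0.1204] [ 0.4339 -0.0839  0.1191]
300 323 327 [ 0.4288 -0.0788  0.1204] [ 0.4288 -0.0839  0.1205]
302 323 323 [ 0.4238 -0.0737  0.1076] [ 0.4238 -0.0737  0.1076]
304 323 323 [ 0.4187 -0.0736  0.1008] [ 0.4187 -0.0736  0.1008]
306 322 323 [ 0.4135 -0.0736  0.101 ] [ 0.4135 -0.0736  0.101 ]
308 322 323 [ 0.4084 -0.0736  0.0964] [ 0.4084 -0.0736  0.0964]
310 322 323 [ 0.4031 -0.0736  0.0882] [ 0.4031 -0.0736  0.0882]
312 322 323 [ 0.3978 -0.0735  0.0799] [ 0.3978 -0.0735  0.0799]
314 322 323 [ 0.3925 -0.0735  0.0746] [ 0.3925 -0.0735  0.0746]
316 322 323 [ 0.3871 -0.0735  0.0702] [ 0.3871 -0.0735  0.0702]
318 322 323 [ 0.3818 -0.0734  0.0661] [ 0.3818 -0.0734  0.0661]
320 322 322 [ 0.3762 -0.0707  0.0583] [ 0.3762 -0.0707  0.0583]
322 321 322 [ 0.3707 -0.0707  0.052 ] [ 0.3707 -0.0707  0.052 ]
324 322 322 
[... 631 characters left out ...]
 291 293 [ 0.3899 -0.0726  0.0667] [ 0.3984 -0.0735  0.071 ]
234 288 292 [ 0.3853 -0.0776  0.0584] [ 0.3996 -0.0779  0.0653]
236 288 290 [ 0.3699 -0.0732  0.0422] [ 0.376  -0.0727  0.045 ]
238 285 304 [ 0.3636 -0.0738  0.0316] [ 0.4627 -0.0688  0.0787]
240 285 304 [ 0.3576 -0.0745  0.0211] [ 0.4613 -0.068   0.0706]
242 304 304 [ 0.4665 -0.0709  0.0666] [ 0.4665 -0.0709  0.0666]
244 305 305 [ 0.4652 -0.0664  0.0575] [ 0.4652 -0.0664  0.0575]
246 305 305 [ 0.4715 -0.07    0.0543] [ 0.4715 -0.07    0.0543]
248 305 305 [ 0.4679 -0.0678  0.0445] [ 0.4679 -0.0678  0.0445]
250 305 305 [ 0.4718 -0.07    0.0396] [ 0.4718 -0.07    0.0396]
252 305 305 [ 0.4675 -0.0674  0.0292] [ 0.4675 -0.0674  0.0292]
```

View pics/z.png

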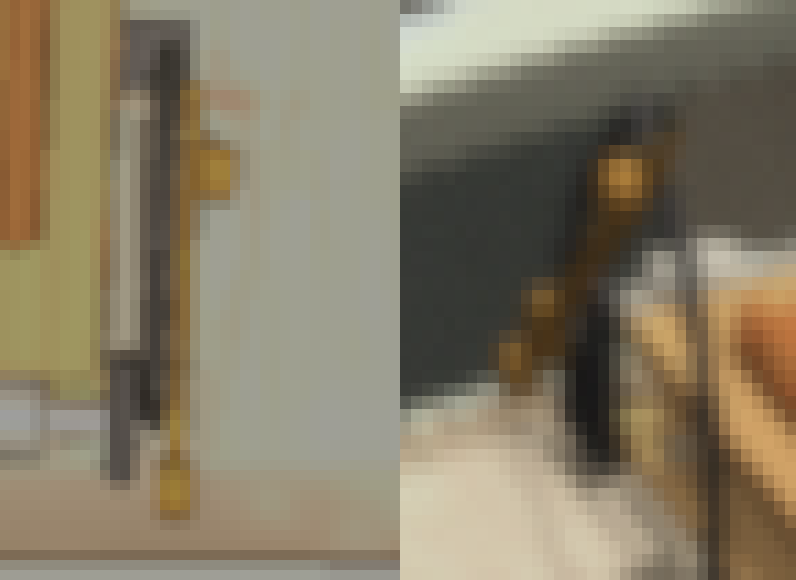

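The zoom shows the brass bar from the hinge knob (top px 322,328) to its tip (324,290). Its slope, and the tip's x given the 130 mm length from the hinge at x=0.367, both give ≈0.80 rad. Now I'll grip the bar.

```bash
cat >> h.py <<'E'
Hx,Hz,By,Rr=.367,.040,.017,.240
def pose(phi,dr=0,dt=0):
    u=np.array([np.cos(phi),0,np.sin(phi)]);n=np.array([-np.sin(phi),0,np.cos(phi)])
    return np.array([Hx,By,Hz])+(Rr+dr)*u+(.006+dt)*n, quat(u,-n)
E
python3 - <<'E'
from h import *
np.set_printoptions(precision=3,suppress=True)
for f in(0,.4,.8): print(np.array(r.solve_ik(*pose(f))))
p,q=pose(0)
command_gripper(.046)
r.reach([p[0],p[1],.2],q)
print('hit',r.move_straight(p,q,speed=.1,max_force=6))
s0=r.read_state()
command_gripper(0,25)
st=r.read_state();print(st['eef_pos'],st['grip_width'],st['grip_force'],s0['contact_force'],st['contact_force'],st['torque'],st['time_s'])
E
```

```text
[-0.098  0.715  1.519 -0.     0.907 -0.098]
[-0.126  0.421  1.849  0.107  0.476 -0.211]
None
hit False
[0.61  0.017 0.047] 0.01159447993405218 24.252062737941742 [ 0.671 -0.455 -0.313] [ 7.802 -0.073 -1.161] [ 0.133 -1.111 -0.285] 16.175
```

```bash
cat >> h.py <<'E'
Hx=.370
def pose2(phi,psi,dr=0):
    u=np.array([np.cos(phi),0,np.sin(phi)]);y=np.array([np.cos(psi),0,np.sin(psi)]);n=np.array([-np.sin(psi),0,np.cos(psi)])
    return np.array([Hx,By,Hz])+(Rr+dr)*u+.006*n, quat(y,-n)
E
python3 - <<'E'
from h import *
np.set_printoptions(precision=3,suppress=True)
for psi in(0,.1,.2,.3,.4,.5,.6): print(psi,[ (lambda s:None if s is None else np.array(s))(r.solve_ik(*pose2(f,psi))) for f in(.4,.8,.85)])
E
```

```text
0 [array([-0.101,  0.572,  1.492, -0.   ,  1.078, -0.101]), array([-0.111,  0.398,  1.55 , -0.   ,  1.194, -0.111]), array([-0.113,  0.375,  1.562, -0.   ,  1.205, -0.113])]
0.1 [array([-0.106,  0.526,  1.581,  0.013,  0.935, -0.113]), array([-0.117,  0.348,  1.632,  0.013,  1.063, -0.123]), array([-0.12 ,  0.324,  1.643,  0.014,  1.075, -0.125])]
0.2 [array([-0.112,  0.486,  1.67 ,  0.031,  0.787, -0.132]), array([-0.125,  0.302,  1.715,  0.031,  0.927, -0.141]), array([-0.127,  0.277,  1.725,  0.031,  0.942, -0.143])]
0.3 [array([-0.118,  0.452,  1.756,  0.059,  0.636, -0.16 ]), array([-0.133,  0.26 ,  1.797,  0.055,  0.788, -0.166]), array([-0.135,  0.235,  1.807,  0.055,  0.804, -0.168])]
0.4 [array([-0.125,  0.426,  1.841,  0.106,  0.48 , -0.209]), array([-0.141,  0.224,  1.88 ,  0.092,  0.643, -0.204]), array([-0.145,  0.198,  1.888,  0.091,  0.661, -0.206])]
0.5 [array([-0.133,  0.408,  1.924,  0.204,  0.319, -0.31 ]), array([-0.151,  0.196,  1.961,  0.153,  0.494, -0.268]), array([-0.155,  0.168,  1.97 ,  0.151,  0.513, -0.267])]
0.6 [None, array([-0.161,  0.176,  2.042,  0.275,  0.341, -0.393]), array([-0.165,  0.147,  2.05 ,  0.266,  0.362, -0.386])]
```

Run:
```python
from h import *
np.set_printoptions(precision=3,suppress=True)
for f in np.arange(.1,.801,.1):
    p,q=pose2(f,.5*f)
    h=r.move_straight(p,q,speed=.08,max_force=25)
    st=r.read_state();e=np.array(st['eef_pos'])
    print(round(f,2),h,st['contact_force'],e-p,st['grip_width'],st['grip_force'])
    if h or st['grip_width']<.009: break
r.hold(.5)
grab('top');im,d=grab('scene')
st=r.read_state();print(st['contact_force'],st['time_s'],st['eef_pos'])
cv2.imwrite('pics/f.png',cv2.resize(im[150:290,200:440],None,fx=3,fy=3,interpolation=cv2.INTER_CUBIC)[...,::-1])
```

```text
0.1 False [ 1.166  0.341 -1.669] [0. 0. 0.] 0.011299956019567096 24.385628700256348
0.2 False [ 2.39   2.885 -0.577] [0. 0. 0.] 0.011382240167786571 24.46281999349594
0.3 False [ 2.465  5.868 -0.263] [0. 0. 0.] 0.01113787477593496 24.420608282089233
0.4 False [ 3.445  6.63  -0.17 ] [0.    0.001 0.   ] 0.010666594164056948 24.321293234825134
0.5 False [ 4.473 10.155 -0.18 ] [0.    0.001 0.   ] 0.011352868413375974 24.202795922756195
0.6 False [ 3.015 11.639  1.034] [0.    0.001 0.   ] 0.01102092434391241 24.43136751651764
0.7 False [ 3.521 12.854  1.818] [0.    0.002 0.   ] 0.011107927010160949 24.449922144412994
0.8 False [ 3.565 13.906  1.074] [0.    0.002 0.001] 0.011048543174610516 24.474519789218903
[ 3.848 15.044  1.931] 20.375 [0.536 0.019 0.218]
```

View pics/f.png

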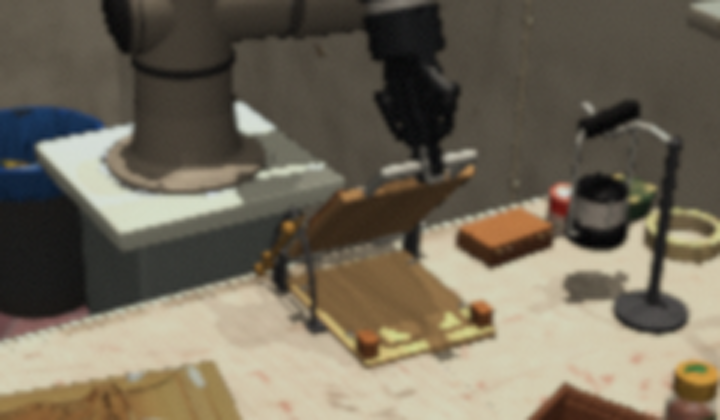

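The board is held up (crop (390,205)) by the bar at (430,165), and the lamp still hangs at (610,150). The lateral force of 15 N points to a hinge yaw of about −4°. I'll compare the board plane with the pointer in depth.

Run:
```python
from h import *
np.set_printoptions(precision=4,suppress=True)
from numpy.random import default_rng
rg=default_rng(0)
def plane(P,tol=.003):
    best=None
    for _ in range(500):
        a=P[rg.choice(len(P),3,False)];n=np.cross(a[1]-a[0],a[2]-a[0]);L=np.linalg.norm(n)
        if L<1e-6: continue
        n/=L;k=abs((P-a[0])@n)<tol
        if best is None or k.sum()>best.sum(): best=k
    Q=P[best];c=Q.mean(0);n=np.linalg.svd(Q-c)[2][2];return c,n*np.sign(n[2]),best.sum()
for n in('top','scene'):
    z=np.load(n+'.npz');X=cloud(n,z['d']);H=cv2.cvtColor(z['im'],cv2.COLOR_RGB2HSV)
    m=(X[...,0]>.375)&(X[...,0]<.515)&(X[...,1]>-.055)&(X[...,1]<.095)&(X[...,2]>.05)&(X[...,2]<.19)&(H[...,1]>70)&(H[...,0]<30)
    c,nn,k=plane(X[m]);u=np.arctan2(-nn[0],nn[2])
    print(n,m.sum(),k,c,nn,'angle',np.arccos(nn[2]),'yaw',np.arctan2(-nn[1],-nn[0]), 'offset from hinge', (c-[.37,.017,.04])@nn)
    m=(H[...,0]>8)&(H[...,0]<28)&(H[...,1]>110)&(X[...,1]>-.079)&(X[...,1]<-.0675)&(X[...,0]>.362)&(X[...,0]<.46)&(X[...,2]>.035)&(X[...,2]<.15)
    P=X[m];e=P[:,[0,2]].astype(np.float32);a=cv2.fitLine(e,cv2.DIST_HUBER,0,.005,.005).ravel();print('pointer',len(P),np.arctan(a[1]/a[0]))
st=r.read_state();R=Ro.from_quat(st['eef_rot']).as_matrix();g=np.array(st['eef_pos'])+.006*R[:,2];print('bar',g,'ang',np.arcsin((g[2]-.04)/.24))
```

```text
top 424 345 [ 0.4542 -0.0344  0.1361] [-0.7123  0.0329  0.7011] angle 0.7937950395979357 yaw -0.046142921711526154 offset from hinge 0.005741633957432959
pointer 47 0.81292975
scene 703 597 [0.457  0.017  0.1173] [-0.7131  0.043   0.6997] angle 0.7957708558817347 yaw -0.060224999012191964 offset from hinge -0.007950281938942353
pointer 37 0.83418036
bar [0.5379 0.0187 0.2124] ang 0.8014169218750972
```

The board is at 0.797 rad by depth and 0.801 by arm geometry. The hinge-anchored pointer estimates average about 0.81. I'll trim slightly, relieve the side force, check and hand in.

Run:
```python
from h import *
np.set_printoptions(precision=4,suppress=True)
p,q=pose2(.812,.406);p[1]=.022
print(r.move_straight(p,q,speed=.03,max_force=20))
r.hold(1.0)
z=[];
im,d=grab('scene');X=cloud('scene',d)
m=(im.max(-1)<60)&(X[...,2]>.19)&(X[...,2]<.235)&(np.abs(X[...,0]-.53)<.05)&(np.abs(X[...,1]-.26)<.07)
P=X[m];st=r.read_state();R=Ro.from_quat(st['eef_rot']).as_matrix();g=np.array(st['eef_pos'])+.006*R[:,2]
ok=len(P)>100 and st['grip_force']>10 and st['grip_width']>.009
print('lamp',len(P),P.mean(0),'bar ang',np.arcsin((g[2]-.04)/.24),st['contact_force'],st['grip_width'],st['grip_force'],np.abs(st['dq']).max(),st['time_s'],ok)
if ok: print(r.finish_job())
```

```text
True
lamp 145 [0.5398 0.2535 0.2105] bar ang 0.8071454360167847 [ 1.5368 -5.3826 -0.0017] 0.011153334710043681 24.681233167648315 0.002251394024295193 21.6333 True
the job is handed in; nothing more can be done
None
```

The lamp is hanging by its handle on the hook, and I handed the job in with the gripper holding the board still at about 0.807 rad, against my pointer estimate of about 0.81 rad. The hand-in didn't report a verdict, and my pointer readings ranged from 0.76 to 0.83, so the angle match is measured, not confirmed.

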